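Egg cup into its dished stand, screw-top pot into the egg cup

TASK

Set the sprinkle pot up on the pastry trolley: first put the white egg cup upright into the well of the wooden dished stand, right down, and let go of it. Then take the closed screw-top pot out of its sloping holder and seat its rounded base fully down in the egg cup, so that it stands upright. Drop nothing, and leave the rolled mat, the cake leveller and the spoon ring where they lie.

Things in the scene. Friction and masses are not known exactly. Their poses are not given: they have to be found in the camera images.
- cup_center (a point): White ceramic egg cup, loose, 70 mm tall, upright, 0.16 kg; point on its axis half-way up (35 mm). z: up its axis. Tapered foot 36 mm across underneath, 56 mm at 14 mm up; waist 24 mm; bowl above. A straight upright band 59 mm across runs round the outside from 52 mm up to the rim: grasp it there from above.
- cup_in (a point): Centre of the inner floor of the egg cup's bowl, 38 mm above the cup's underside; z is the cup's upward axis. The bowl is 32 mm deep, about 27 mm across at the floor, curving out to 50 mm across inside the rim, so that a rounded base centres itself with about 2 mm play on each side.
- dish_well (a point): Round stand of plain wood, fixed to the trolley, 82 mm across and 24 mm high, with a tapered well in its top; this point is the centre of the well's floor, 8 mm above the trolley top. The well is 41 mm across at the floor and 62 mm at the mouth, 16 mm deep; the foot of the egg cup fits into it and centres itself, with about 3 mm play on each side.
- pot_center (a point): Loose closed plastic pot, grey screw cap, 112 mm long, 0.14 kg; point on its axis half-way along. z: axis towards the cap; y starts level. Underside 21 mm across, rounded base widening to 45 mm at 32 mm up, body 48 mm from 42 to 78 mm, cap 49 mm from 82 to 112 mm. Starts in the holder's pocket, axis 35 degrees from vertical, cap clear of it: pull it 65 mm along its axis to free it.
- holder: Sloping aluminium pocket holder, fixed to the trolley: base plate 120 x 85 mm, square pocket 60 mm wide outside, 52 mm inside, 54 mm deep (66 mm at the wall on its lower, -x side), its axis leaning 35 degrees from vertical towards the holder's -x side (roughly towards the robot). Highest edge about 97 mm above the trolley. Origin: centre of the underside of the base plate.
- mat_roll: Bystander: rolled-up silicone mat, 200 mm long (along its y), 45 mm thick, lying on the trolley. Origin: centre of its underside.
- leveller: Bystander: flat metal cake leveller frame, 250 x 145 mm, 12 mm high, lying flat, long side along its x. Origin: centre of its underside.
- spoons: Bystander: red plastic measuring spoons on a ring, fanned out flat about 130 mm long along its x, 12 mm high. Origin: at the ring, underside.
Things that resemble listed ones, but are neither listed nor needed, are in the scene too. There is more than one size of the part that bears dish_well; the job needs the smallest.

How it is judged:
On the way, in this order (a step that is already met when the one before it is completed fails the run):
1. the egg cup stands upright, right down in the well of the stand, and is let go (horizontal distance between cup_center and dish_well below 0.008 m and z of cup_center in the frame of dish_well below 0.0385 m and angle between cup_center's own z axis and vertical below 0.1 rad and contact force between the fingers and cup below 0.1 N), for 0.2 s.
2. the pot stands upright, right down in the egg cup, and is let go (horizontal distance between pot_center and cup_in below 0.009 m and z of pot_center in the frame of cup_in below 0.0595 m and angle between pot_center's own z axis and vertical below 0.12 rad and contact force between the fingers and pot below 0.1 N), for 0.2 s.
At the end, for the whole second after the job is handed in: Egg cup in the well: upright within 0.1 rad, centred within 8 mm, foot within 3.5 mm of the well floor. Pot in the egg cup: cap up, upright within 0.12 rad, its middle within 9 mm of the cup axis, underside within 3.5 mm of the bowl floor. Both released and at rest (horizontal distance between cup_center and dish_well below 0.008 m and z of cup_center in the frame of dish_well below 0.0385 m and angle between cup_center's own z axis and vertical below 0.1 rad and horizontal distance between pot_center and cup_in below 0.009 m and z of pot_center in the frame of cup_in below 0.0595 m and angle between pot_center's own z axis and vertical below 0.12 rad and linear speed of each of pot, cup below 0.02 m/s); the robot touches nothing.
It fails at once if the egg cup is dropped or thrown (moves faster than 0.4 m/s with no finger on it) (linear speed of cup above 0.4 m/s and contact force between the fingers and cup below 0.05 N).
It fails at once if the pot is dropped or thrown (moves faster than 0.4 m/s with no finger on it) (linear speed of pot above 0.4 m/s and contact force between the fingers and pot below 0.05 N).
It fails at once if a bystander (rolled mat, leveller, spoon ring) is moved by more than 30 mm (distance of any of mat_roll, leveller, spoons from where it was at the start of the episode above 0.03 m).
It also fails if it takes over 58 s, if anything falls off the work surface, if the arm or the gripper's body presses on something with over 40 N, if the wrist force passes 120 N, or if a joint passes its speed limit or range.

ROBOT

A 7-joint arm with a two-finger parallel gripper is mounted at the origin on the work surface. World frame = base frame: x ahead of the robot, y to its left, z up, the work surface at z = 0. Lengths are in m, angles in rad, forces in N, time in s.
With the tool pointing down it reaches from about 0.425 to 0.925 m from the base axis. Payload 6.8 kg.
Tool frame: the origin (TCP) lies at the very end of the fingers, on their centre line; the grasp point (between the pads) lies 19 mm behind it (bot.grasp_offset is the distance from the TCP to the grasp point, in m); z points along the fingers, y is the direction in which the jaws open and shut (so a half turn about z gives the same grasp; the last joint's range is limited). The gripper opens to 85 mm and grips with 20 to 120 N. Pads are 22 mm wide; open, the fingers measure 114 mm over their backs; the gripper's body (76 mm by 85 mm) begins 54 mm behind the grasp point. The pads swing forward as they close: fully open they stand 13 mm farther back than shut.
Start: joints at [-1.23, 0.477, 0.022, 1.555, -0.011, 1.109, -0.083], TCP at [0.293, 0.608, 0.231] pointing down, gripper open.
Joint ranges: [-2.96, 2.96], [-0.34, 2.1], [-1.41, 1.46], [0.24, 2.44], [-1.37, 4.51], [0.17, 1.92], [-2.96, 2.96]. Speed limits (rad/s): [2.39, 2.39, 3.14, 3.14, 3.14, 3.14, 3.14].

INTERFACE

Orientations are given as a unit quaternion [w, x, y, z].
In Python, from station import monitor, cams, bot, finder gives the robot as it stands.
- The arm moves only by the tool jog_arm, never from a script. Its argument "plan" is a list of rows, each an object of numbers: "x", "y", "z": the shift along the tool's x, y, z as a fraction of full scale; "wx", "wy", "wz": the turn, a rotation vector about the tool's x, y, z as a fraction of full scale. A call has 1 to 12 rows; each row is the pose to reach, as a shift and turn from the pose measured when the call began, along the tool's axes at that moment, turning the shorter way round; what a row does not reach only later rows make up. Full scale, the value 1, is 20 cm for a shift and 180 degrees for a turn. A row lasts 1/12 s, in which the tool goes at most 41.7 mm and 7.16 degrees, less where a joint would pass 70% of its speed; a pose out of reach is approached as far as the arm can. A call with a number of a shift or a turn outside -1 to 1 is refused whole. A call with a gripper value outside its range is refused whole. "hand" is the opening, from -1 (shut) to 1 (fully open), set as the call begins (left out, the last holds). The fingers move at their own pace and stop on an object; "grip_force" is the grip in N (left out, the last holds). Time passes only in rows, so rows that repeat a pose let the fingers close. It gives the time, the measured TCP pose, the force and the opening at its end, in the units of the state.
- monitor.get_obs(): the state, without advancing time (a new reading comes with each control period).
- cams.read_camera(name): name is "side" or "top" or "wrist"; returns the picture (400x640x3 uint8, red, green, blue); there is no depth.
- cams.get_calibration(name): a dict with "fx", "fy", "cx", "cy" (pixels), "extrinsics" (4x4, takes a point from world to camera coordinates). Camera axes: x right, y down, z forward; pixel columns grow to the right and rows downward; lengths in m; the calibration is good to about 2 mm. A picture is of the moment at which its call begins: read the wrist's pose just before it. get_calibration takes no time and is no camera call; for the wrist camera it gives the pose at the moment of the call.
- bot.hand_in(): hands the job in, once; it reports no verdict.
Trained networks look in the newest picture that a camera, given by its name, has taken for a name from the list of things; names that differ only in an ending like _2 or _b are one class to them, and where a whole thing is asked for, a point or a joint stands for the part that bears it (a point fixed in the world has none). Each returns a list of dicts, best first, with "confidence" (0 to 1); they miss things now and then, are a little off and sometimes report something else, mostly with a low value. They report only what shows in the picture. A call takes as long as a camera call. They do not tell look-alikes from the thing itself.
- finder.find_in(camera, target): "bbox" ([left, top, width, height] in pixels, round what is visible of it).
- finder.place_of(camera, target): "location" ([column, row] in pixels: a listed point, or the origin of a listed thing).
The state is a dict: "t": time; "q": joint angles; "joint_vel": joint speeds; "joint_torque": joint torques, N m; "eef_pos": TCP position; "tool_rot": TCP orientation; "contact_force": force on the tool from outside, world axes, zero at the start; "torque": the same for the moment, N m; "gripper_width": opening from 0.0 (shut) to 1.0 (fully open).
Only numpy, scipy, OpenCV 4.12 (cv2) and the standard library are available. Lean on these libraries where they do the work, as an engineer would, in place of code of your own. Each camera call takes 0.05 s, during which the arm holds its last target. There are 200 camera calls.

## Working session

There is one attempt and no reset: what is moved stays moved. The work goes in short steps, Python scripts to look and compute and a tool call to move; the robot and the scene stay as the last step left them, time stands still between calls to the robot, and variables do not carry over. Pictures are saved under pics/ and viewed, about 8 in all and at most 12, crops included, and the job is handed in when it is done.

Besides the shell and the picture viewer there is one more tool, called after "Emit:" as name([rows], argument=value, ...), one row to a line, values as JSON. jog_arm: Moves the arm, as the interface text tells. Shift numbers are shares of 20 cm and turn numbers shares of 180 degrees, none past 1 either way. Its arguments: {"type":"object","properties":{"plan":{"type":"array","items":{"type":"object","properties":{"x":{"type":"number","minimum":-1,"maximum":1},"y":{"type":"number","minimum":-1,"maximum":1},"z":{"type":"number","minimum":-1,"maximum":1},"wx":{"type":"number","minimum":-1,"maximum":1},"wy":{"type":"number","minimum":-1,"maximum":1},"wz":{"type":"number","minimum":-1,"maximum":1}}}},"hand":{"type":"number"},"grip_force":{"type":"number"}},"required":["plan"]}

```bash
ls; mkdir -p pics; python3 - <<'E'
from station import monitor,cams,bot,finder
import cv2,numpy as np
print(monitor.get_obs())
ims=[]
for c in ["side","top"]:
    im=cams.read_camera(c); cv2.imwrite(f"pics/{c}0.png",im[:,:,::-1])
    k=cams.get_calibration(c);print(c,k['fx'],k['cx'],k['cy'],np.round(k['extrinsics'],3).tolist())
    for t in ["cup_center","cup_in","dish_well","pot_center","holder","mat_roll","leveller","spoons"]:
        print(t,[(np.round(d['location']).tolist(),round(d['confidence'],2)) for d in finder.place_of(c,t)][:4])
E
```

```text
pics
{'t': 0.0, 'q': array([-1.230087  ,  0.47781217,  0.02235625,  1.55644276, -0.01156077,
        1.10931284, -0.08310517]), 'joint_vel': array([-4.49410225e-04, -4.43109547e-05, -6.47462476e-04,  1.14251844e-03,
        1.10380669e-04,  8.96739698e-04, -1.24441876e-03]), 'joint_torque': array([ 6.75959618e-04, -5.96444178e+01,  1.60800666e+00, -2.81197625e+01,
        1.24412737e-02,  9.28773807e-03, -1.66324315e-05]), 'eef_pos': array([0.29262682, 0.60761237, 0.23032161]), 'tool_rot': array([-1.60881011e-04,  2.22538209e-01,  9.74923531e-01, -9.09749272e-04]), 'contact_force': array([0.17230716, 1.7241852 , 0.25864877]), 'torque': array([-0.02941595, -0.04452589,  0.02453613]), 'gripper_width': 0.9988220671188218}
side 414.13788601654034 320.1339701219882 201.5552404012097 [[0.937, -0.35, -0.018, -0.597], [-0.207, -0.509, -0.836, 0.193], [0.283, 0.787, -0.549, 1.269], [0.0, 0.0, 0.0, 1.0]]
cup_center [([339.0, 257.0], 0.69)]
cup_in [([315.0, 203.0], 0.65)]
dish_well [([334.0, 189.0], 0.97), ([295.0, 187.0], 0.76), ([266.0, 196.0], 0.68)]
pot_center [([341.0, 237.0], 0.87)]
holder [([338.0, 257.0], 0.57)]
mat_roll [([369.0, 222.0], 0.66)]
leveller []
spoons []
top 361.81091332619985 325.3071845048738 201.3633333487051 [[-0.007, -1.0, -0.008, 0.012], [-0.987, 0.008, -0.158, 0.658], [0.158, 0.007, -0.987, 1.063], [0.0, 0.0, 0.0, 1.0]]
cup_center []
cup_in [([320.0, 208.0], 0.73)]
dish_well [([262.0, 216.0], 0.85), ([273.0, 175.0], 0.84), ([252.0, 260.0], 0.67)]
pot_center [([401.0, 215.0], 0.88)]
holder [([395.0, 217.0], 0.75)]
mat_roll []
leveller [([478.0, 246.0], 0.86)]
spoons [([190.0, 234.0], 0.64), ([393.0, 213.0], 0.57)]
```

```bash
python3 - <<'E'
import cv2,numpy as np
t=cv2.imread("pics/top0.png")[120:320,140:540]; cv2.imwrite("pics/topc.png",cv2.resize(t,(800,400),interpolation=cv2.INTER_CUBIC))
t=cv2.imread("pics/side0.png")[130:310,200:440]; cv2.imwrite("pics/sidec.png",cv2.resize(t,(800,600),interpolation=cv2.INTER_CUBIC))
E
```

```text
(no output)
```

View pics/topc.png

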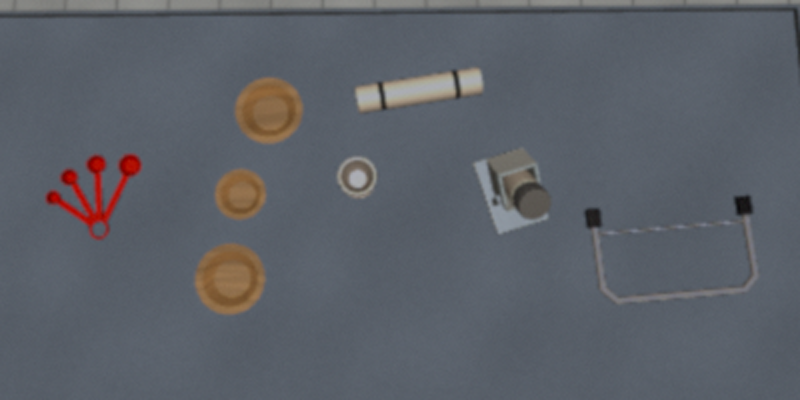

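View pics/sidec.png

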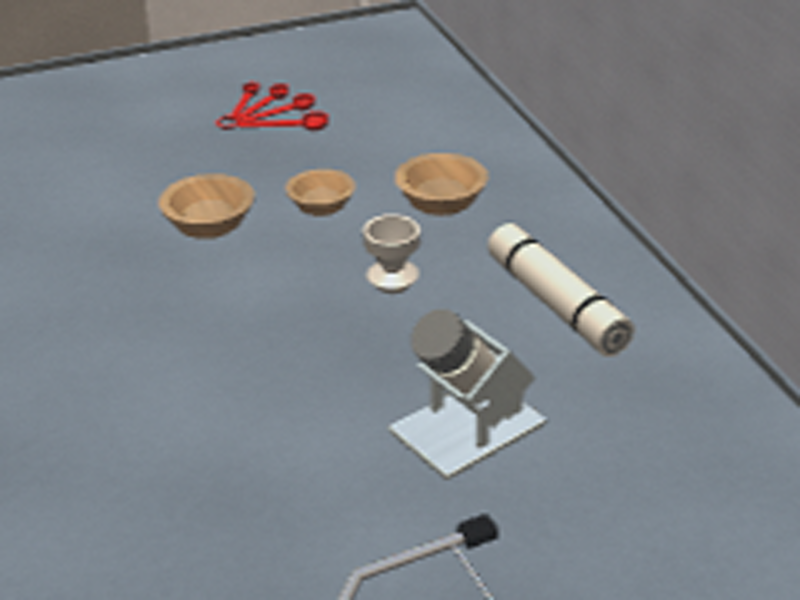

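The pictures show the following, in full-frame top pixels:
- **Stands:** three wooden stands at (273,175), (262,216) and (252,260). The middle one is clearly the smallest, so it is the one I choose.
- **Egg cup:** (319,208), the only one.
- **Pot:** in its holder, cap at about (405,220).

Next I compute positions.

```bash
cat > h.py <<'E'
from station import monitor,cams,bot,finder
import numpy as np,cv2
from scipy.spatial.transform import Rotation as R
def ray(c,px,k=None):
    k=k or cams.get_calibration(c);E=np.array(k['extrinsics'])
    d=E[:3,:3].T@np.array([(px[0]-k['cx'])/k['fx'],(px[1]-k['cy'])/k['fy'],1]);return -E[:3,:3].T@E[:3,3],d/np.linalg.norm(d)
def at_z(c,px,z,k=None):
    o,d=ray(c,px,k);return o+d*(z-o[2])/d[2]
def tri(obs):
    A=np.zeros((3,3));b=np.zeros(3);rs=[ray(c,p) for c,p in obs]
    for o,d in rs: P=np.eye(3)-np.outer(d,d);A+=P;b+=P@o
    x=np.linalg.solve(A,b);return x,[np.linalg.norm(np.cross(x-o,d)) for o,d in rs]
def proj(c,p,k=None):
    k=k or cams.get_calibration(c);E=np.array(k['extrinsics']);q=E[:3,:3]@p+E[:3,3];return np.array([k['fx']*q[0]/q[2]+k['cx'],k['fy']*q[1]/q[2]+k['cy']])
def tool():
    s=monitor.get_obs();w,x,y,z=s['tool_rot'];return np.array(s['eef_pos']),R.from_quat([x,y,z,w])
def rot(z,y):
    z=np.array(z,float);z/=np.linalg.norm(z);y=np.array(y,float);y-=z*(y@z);y/=np.linalg.norm(y)
    return R.from_matrix(np.c_[np.cross(y,z),y,z])
def go(p,Rt):
    "shift/turn fractions from the current pose; flips y for shorter turn"
    p0,R0=tool();alts=[Rt,Rt*R.from_euler('z',np.pi)]
    for r in alts:
        print('shift',np.round(R0.inv().apply(p-p0)/.2,3),'turn',np.round((R0.inv()*r).as_rotvec()/np.pi,4))
E
python3 - <<'E'
from h import *
np.set_printoptions(precision=4,suppress=True)
print('cup rim top',at_z('top',(318.5,208.5),.07),'side',at_z('side',(317.4,199.7),.07),tri([('top',(318.5,208.5)),('side',(317.4,199.7))]))
print('cup_in',tri([('top',(320,208)),('side',(315,203))]))
print('dish',at_z('top',(262,216),.008),at_z('side',(295,187),.008),'rim',at_z('top',(260.2,217),.024),at_z('side',(200+320*.3,130+187*.3),.024))
print('pot c',tri([('top',(401,215)),('side',(341,237))]))
print('cap',tri([('top',(140+531/2,120+201/2)),('side',(200+440*.3,130+335*.3))]))
for n,px in dict(nl=(500,234),nr=(548,218),fl=(475,163)).items(): print(n,at_z('top',(140+px[0]/2,120+px[1]/2),.004))
for n,px in dict(l=(390,430),n=(447,477),r=(547,420)).items(): print(n,at_z('side',(200+px[0]*.3,130+px[1]*.3),.003))
p,Rt=tool();print(p,Rt.as_matrix())
k=cams.get_calibration('wrist');print(k)
E
```

```text
cup rim top [0.6331 0.0279 0.07  ] side [0.6356 0.018  0.07  ] (array([0.6364, 0.0275, 0.0636]), [np.float64(0.002441601461466953), np.float64(0.002441601461466823)])
cup_in (array([0.633 , 0.0247, 0.0538]), [np.float64(0.0039802937221646364), np.float64(0.003980293722164988)])
dish [0.6191 0.21   0.008 ] [0.6175 0.2264 0.008 ] rim [0.614  0.2126 0.024 ] [0.6159 0.2059 0.024 ]
pot c (array([ 0.616 , -0.2194,  0.0847]), [np.float64(0.006696878038661653), np.float64(0.006696878038661927)])
cap (array([ 0.5911, -0.223 ,  0.1197]), [np.float64(0.0018289492948309939), np.float64(0.0018289492948309564)])
nl [ 0.5495 -0.1962  0.004 ]
nr [ 0.5742 -0.2732  0.004 ]
fl [ 0.6635 -0.1601  0.004 ]
l [ 0.5536 -0.1971  0.003 ]
n [ 0.5789 -0.2742  0.003 ]
r [ 0.6934 -0.2378  0.003 ]
[0.2929 0.6082 0.2313] [[-0.9009  0.4339  0.    ]
 [ 0.4339  0.9009  0.    ]
 [ 0.      0.     -1.    ]]
{'fx': 293.81576326802235, 'fy': 293.81576326802235, 'cx': 315.1642088467796, 'cy': 196.62915590692123, 'extrinsics': array([[ 0.4345,  0.9007,  0.    , -0.6748],
       [ 0.8508, -0.4104,  0.3281, -0.0428],
       [ 0.2955, -0.1426, -0.9446,  0.3804],
       [ 0.    ,  0.    ,  0.    ,  1.    ]])}
```

```bash
python3 - <<'E'
from h import *
np.set_printoptions(precision=4,suppress=True)
p,Rt=tool();k=cams.get_calibration('wrist');E=np.array(k['extrinsics']);
T=np.eye(4);T[:3,:3]=Rt.as_matrix();T[:3,3]=p
TC=E@T;np.save('TC.npy',TC);print('cam in tool',np.linalg.inv(TC)[:3])
P=np.array([.635,.026,.2]);Rn=rot([0,0,-1],[0,1,0])
T2=np.eye(4);T2[:3,:3]=Rn.as_matrix();T2[:3,3]=P
k['extrinsics']=TC@np.linalg.inv(T2)
for q in ([.635,.026,.07],[.635,.026,0],[.615,.21,.02]):print(proj('w',np.array(q),k))
go(P,Rn)
E
```

```text
cam in tool [[-0.0006 -0.9446 -0.3281  0.0839]
 [ 1.     -0.0006 -0.0002 -0.0001]
 [ 0.     -0.3281  0.9446 -0.142 ]]
[315.3544 186.2946]
[315.32   168.9977]
[481.5926 155.5897]
shift [-2.804 -1.88   0.157] turn [ 0.     -0.     -0.1429]
shift [-2.804 -1.88   0.157] turn [-0.     -0.      0.8571]
```

Emit:
jog_arm([
  {"x":-0.95,"y":-0.63},
  {"x":-0.95,"y":-0.63},
  {"x":-0.95,"y":-0.63},
  {"x":-0.95,"y":-0.63},
  {"x":-0.95,"y":-0.63},
  {"x":-0.95,"y":-0.63},
  {"x":-0.95,"y":-0.63},
], hand=1)

```text
invalid input at $.plan[0]: expected keys x, y, z, wx, wy, wz
```

Emit:
jog_arm([
  {"x":-0.95,"y":-0.63},
  {"x":-0.95,"y":-0.63},
  {"x":-0.95,"y":-0.63},
  {"x":-0.95,"y":-0.63},
  {"x":-0.95,"y":-0.63},
  {"x":-0.95,"y":-0.63},
  {"x":-0.95,"y":-0.63},
])

```text
invalid input at $.plan[0]: expected keys x, y, z, wx, wy, wz
```

Emit:
jog_arm([
  {"x":-0.9,"y":-0.62,"z":0.15,"wz":-0.143},
  {"x":-0.9,"y":-0.62,"z":0.15,"wz":-0.143},
  {"x":-0.9,"y":-0.62,"z":0.15,"wz":-0.143},
  {"x":-0.9,"y":-0.62,"z":0.15,"wz":-0.143},
  {"x":-0.9,"y":-0.62,"z":0.15,"wz":-0.143},
  {"x":-0.9,"y":-0.62,"z":0.15,"wz":-0.143},
  {"x":-0.9,"y":-0.62,"z":0.15,"wz":-0.143},
  {"x":-0.9,"y":-0.62,"z":0.15,"wz":-0.143},
])

```text
invalid input at $.plan[0]: expected keys x, y, z, wx, wy, wz
```

```bash
python3 - <<'E'
from h import *
np.set_printoptions(precision=4,suppress=True)
print(tool()[0]);k=cams.get_calibration('wrist')
im=cams.read_camera('wrist');cv2.imwrite('pics/w1.png',im[:,:,::-1])
for t,z in [('cup_center',.035),('cup_in',.038),('dish_well',.008)]:
    for d in finder.place_of('wrist',t):print(t,d['location'],d['confidence'],at_z('w',d['location'],z,k))
E
```

```text
[0.2929 0.6082 0.2313]
dish_well [154.9, 367.3] 0.66 [0.4851 0.2218 0.008 ]
```

View pics/w1.png

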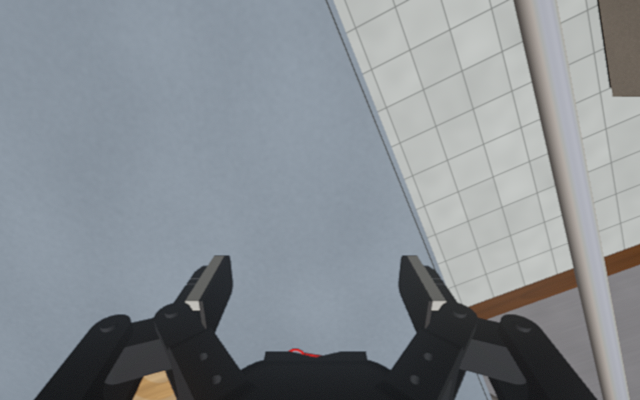

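The calls were refused for missing keys, so the arm never moved. The picture shows only the fingers, with tips near row 260, and the table edge. Resending with every key.

Emit:
jog_arm([
  {"x":-0.95,"y":-0.63,"z":0,"wx":0,"wy":0,"wz":0},
  {"x":-0.95,"y":-0.63,"z":0,"wx":0,"wy":0,"wz":0},
  {"x":-0.95,"y":-0.63,"z":0,"wx":0,"wy":0,"wz":0},
  {"x":-0.95,"y":-0.63,"z":0,"wx":0,"wy":0,"wz":0},
  {"x":-0.95,"y":-0.63,"z":0,"wx":0,"wy":0,"wz":0},
  {"x":-0.95,"y":-0.63,"z":0,"wx":0,"wy":0,"wz":0},
  {"x":-0.95,"y":-0.63,"z":0,"wx":0,"wy":0,"wz":0},
], hand=1)

```text
t: 1.68
eef_pos: [0.4136, 0.4062, 0.2317]
tool_rot: [0.001, 0.227, 0.974, -0.001]
contact_force: [0.3, -0.2, 0.2]
gripper_width: 0.999
```

Emit:
jog_arm([
  {"x":-0.95,"y":-0.63,"z":0,"wx":0,"wy":0,"wz":0},
  {"x":-0.95,"y":-0.63,"z":0,"wx":0,"wy":0,"wz":0},
  {"x":-0.95,"y":-0.63,"z":0,"wx":0,"wy":0,"wz":0},
  {"x":-0.95,"y":-0.63,"z":0,"wx":0,"wy":0,"wz":0},
  {"x":-0.95,"y":-0.63,"z":0,"wx":0,"wy":0,"wz":0},
  {"x":-0.95,"y":-0.63,"z":0,"wx":0,"wy":0,"wz":0},
  {"x":-0.95,"y":-0.63,"z":0,"wx":0,"wy":0,"wz":0},
])

```text
t: 2.27
eef_pos: [0.5317, 0.2025, 0.2328]
tool_rot: [0.003, 0.232, 0.973, -0.002]
contact_force: [0.3, 0.2, 0.5]
gripper_width: 1.002
```

Emit:
jog_arm([
  {"x":-0.9,"y":-0.62,"z":0.15,"wx":0,"wy":0,"wz":-0.143},
  {"x":-0.9,"y":-0.62,"z":0.15,"wx":0,"wy":0,"wz":-0.143},
  {"x":-0.9,"y":-0.62,"z":0.15,"wx":0,"wy":0,"wz":-0.143},
  {"x":-0.9,"y":-0.62,"z":0.15,"wx":0,"wy":0,"wz":-0.143},
  {"x":-0.9,"y":-0.62,"z":0.15,"wx":0,"wy":0,"wz":-0.143},
  {"x":-0.9,"y":-0.62,"z":0.15,"wx":0,"wy":0,"wz":-0.143},
  {"x":-0.9,"y":-0.62,"z":0.15,"wx":0,"wy":0,"wz":-0.143},
  {"x":-0.9,"y":-0.62,"z":0.15,"wx":0,"wy":0,"wz":-0.143},
])

```text
t: 2.93
eef_pos: [0.637, 0.0094, 0.2036]
tool_rot: [0.002, 0.011, 1.0, -0.002]
contact_force: [-1.6, 1.1, -0.6]
gripper_width: 1.0
```

```bash
python3 - <<'E'
from h import *
np.set_printoptions(precision=4,suppress=True)
print(tool()[0]);k=cams.get_calibration('wrist')
im=cams.read_camera('wrist');cv2.imwrite('pics/w2.png',im[:,:,::-1])
for t,z in [('cup_center',.035),('cup_in',.038),('dish_well',.008)]:
    for d in finder.place_of('wrist',t):print(t,d['location'],d['confidence'],at_z('w',d['location'],z,k))
E
```

```text
[0.637  0.0094 0.2036]
cup_center [335.8, 178.6] 0.75 [0.6411 0.0305 0.035 ]
cup_in [332.5, 177.9] 0.6 [0.6393 0.0267 0.038 ]
cup_in [71.5, 177.2] 0.45 [ 0.6328 -0.2573  0.038 ]
dish_well [529.4, 13.3] 0.94 [0.482  0.2244 0.008 ]
dish_well [490.9, 146.8] 0.92 [0.6146 0.2096 0.008 ]
dish_well [441.1, 251.1] 0.86 [0.7492 0.1689 0.008 ]
```

View pics/w2.png

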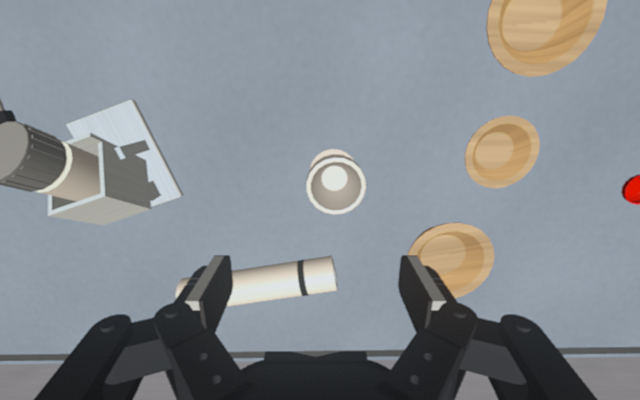

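The view is clear: cup rim centred at about (336,186), the small stand's rim at (503,152), and the holder at the left.

```bash
python3 - <<'E'
from h import *
np.set_printoptions(precision=4,suppress=True)
k=cams.get_calibration('wrist')
c=at_z('w',(336,186),.07,k);print('cup',c,'foot?');print('w',at_z('w',(366,186),.07,k)-at_z('w',(306,186),.07,k))
# dish: fit ellipse to wood mask
im=cv2.imread('pics/w2.png');hsv=cv2.cvtColor(im,cv2.COLOR_BGR2HSV)
m=cv2.inRange(hsv,(8,60,60),(25,255,255));m[:100]=0;m[200:]=0;m[:,:450]=0;m[:,560:]=0
ct=max(cv2.findContours(m,0,2)[0],key=cv2.contourArea);e=cv2.fitEllipse(ct);print(e,at_z('w',e[0],.02,k))
for t in ([.615,.21],[.617,.207]):
  a=np.linspace(0,6.28,60)
go(np.array([c[0],c[1],.042]),rot([0,0,-1],[0,1,0]))
E
```

```text
cup [0.638  0.0326 0.07  ] foot?
w [0.0008 0.0589 0.    ]
((501.69586181640625, 151.39317321777344), (64.33153533935547, 79.12613677978516), 50.171295166015625) [0.616  0.2199 0.02  ]
shift [-0.004  0.1    0.811] turn [-0.0011  0.0013 -0.0048]
shift [-0.004  0.1    0.811] turn [0.0021 0.0017 0.9952]
```

Emit:
jog_arm([
  {"x":0,"y":0.1,"z":0.15,"wx":0,"wy":0,"wz":-0.005},
  {"x":0,"y":0.1,"z":0.3,"wx":0,"wy":0,"wz":-0.005},
  {"x":0,"y":0.1,"z":0.4,"wx":0,"wy":0,"wz":-0.005},
  {"x":0,"y":0.1,"z":0.5,"wx":0,"wy":0,"wz":-0.005},
  {"x":0,"y":0.1,"z":0.6,"wx":0,"wy":0,"wz":-0.005},
  {"x":0,"y":0.1,"z":0.7,"wx":0,"wy":0,"wz":-0.005},
  {"x":0,"y":0.1,"z":0.78,"wx":0,"wy":0,"wz":-0.005},
  {"x":0,"y":0.1,"z":0.82,"wx":0,"wy":0,"wz":-0.005},
  {"x":0,"y":0.1,"z":0.82,"wx":0,"wy":0,"wz":-0.005},
])

```text
t: 3.88
eef_pos: [0.6358, 0.0341, 0.0385]
tool_rot: [0.0, -0.001, 1.0, -0.002]
contact_force: [-1.4, -0.0, 0.2]
gripper_width: 1.002
```

Emit:
jog_arm([
  {"x":0,"y":0,"z":0,"wx":0,"wy":0,"wz":0},
  {"x":0,"y":0,"z":0,"wx":0,"wy":0,"wz":0},
  {"x":0,"y":0,"z":0,"wx":0,"wy":0,"wz":0},
  {"x":0,"y":0,"z":0,"wx":0,"wy":0,"wz":0},
  {"x":0,"y":0,"z":0,"wx":0,"wy":0,"wz":0},
  {"x":0,"y":0,"z":0,"wx":0,"wy":0,"wz":0},
  {"x":0,"y":0,"z":0,"wx":0,"wy":0,"wz":0},
  {"x":0,"y":0,"z":0,"wx":0,"wy":0,"wz":0},
], hand=-1, grip_force=40)

```text
t: 4.55
eef_pos: [0.6371, 0.0344, 0.0402]
tool_rot: [0.002, -0.001, 1.0, -0.001]
contact_force: [0.2, 0.8, 6.6]
gripper_width: 0.69
```

Emit:
jog_arm([
  {"x":0,"y":0,"z":-0.1,"wx":0,"wy":0,"wz":0},
  {"x":0,"y":0,"z":-0.25,"wx":0,"wy":0,"wz":0},
  {"x":0,"y":0,"z":-0.45,"wx":0,"wy":0,"wz":0},
  {"x":-0.1,"y":0.15,"z":-0.45,"wx":0,"wy":0,"wz":0},
  {"x":-0.2,"y":0.3,"z":-0.45,"wx":0,"wy":0,"wz":0},
  {"x":-0.25,"y":0.45,"z":-0.45,"wx":0,"wy":0,"wz":0},
  {"x":-0.25,"y":0.6,"z":-0.45,"wx":0,"wy":0,"wz":0},
  {"x":-0.25,"y":0.75,"z":-0.45,"wx":0,"wy":0,"wz":0},
  {"x":-0.25,"y":0.85,"z":-0.45,"wx":0,"wy":0,"wz":0},
  {"x":-0.25,"y":0.88,"z":-0.45,"wx":0,"wy":0,"wz":0},
  {"x":-0.25,"y":0.88,"z":-0.45,"wx":0,"wy":0,"wz":0},
])

```text
t: 5.47
eef_pos: [0.6852, 0.2139, 0.1295]
tool_rot: [0.001, -0.003, 1.0, -0.001]
contact_force: [-0.9, 0.1, -1.2]
gripper_width: 0.69
```

```bash
python3 - <<'E'
from h import *
np.set_printoptions(precision=4,suppress=True)
print(tool()[0]);k=cams.get_calibration('wrist')
im=cams.read_camera('wrist');cv2.imwrite('pics/w3.png',im[:,:,::-1])
for t,z in [('dish_well',.008),('cup_center',.09)]:
    for d in finder.place_of('wrist',t):print(t,d['location'],d['confidence'],at_z('w',d['location'],z,k))
E
```

```text
[0.6852 0.2139 0.1295]
dish_well [315.2, 112.4] 0.87 [0.6161 0.2128 0.008 ]
dish_well [271.9, 249.1] 0.69 [0.7497 0.1698 0.008 ]
cup_center [310.8, 256.6] 0.65 [0.7091 0.2104 0.09  ]
```

View pics/w3.png

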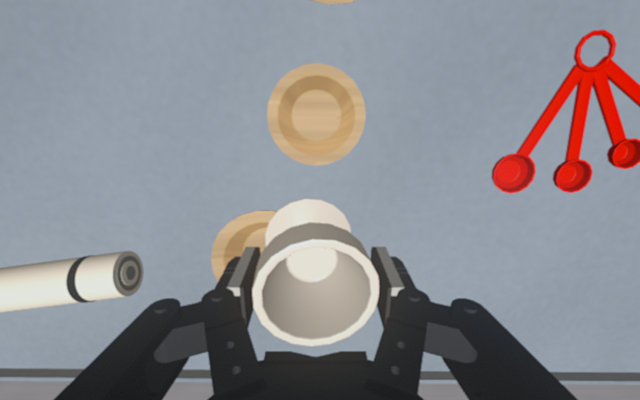

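Well floor is at about (316,115) and the outer rim centre at (316.5,113.5). The held cup's rim centre is at about (316,292).

```bash
python3 - <<'E'
from h import *
np.set_printoptions(precision=4,suppress=True)
k=cams.get_calibration('wrist')
print(at_z('w',(316,115),.008,k),at_z('w',(316.5,113.5),.024,k),at_z('w',(366,113.5),.024,k)-at_z('w',(267,113.5),.024,k))
c=at_z('w',(316,292),.1595,k);print('cup',c,at_z('w',(379,292),.1595,k)-at_z('w',(253,292),.1595,k),'off',c-tool()[0])
E
```

```text
[0.6196 0.2077 0.008 ] [0.6174 0.2081 0.024 ] [0.     0.0804 0.    ]
cup [0.6875 0.2081 0.1595] [-0.0002  0.0575 -0.    ] off [0.001  0.     0.0297]
```

```bash
python3 - <<'E'
from h import *
np.set_printoptions(precision=4,suppress=True)
for i in range(5):
    k=cams.get_calibration('wrist');s=monitor.get_obs();im=cams.read_camera('wrist')
    hsv=cv2.cvtColor(im,cv2.COLOR_RGB2HSV);m=cv2.inRange(hsv,(8,60,60),(25,255,255));m[:40]=0;m[190:]=0
    ct=max(cv2.findContours(m,0,2)[0],key=cv2.contourArea);e=cv2.fitEllipse(ct)
    print(s['t'],s['eef_pos'],e[0],e[1],at_z('w',e[0],.024,k))
E
```

```text
5.6167 [0.6865 0.2081 0.1298] (323.31915283203125, 112.22569274902344) (96.38980102539062, 100.28504943847656) [0.6164 0.2137 0.024 ]
5.6667 [0.6866 0.2078 0.1299] (323.5349426269531, 112.01588439941406) (96.4085464477539, 100.27173614501953) [0.6164 0.2137 0.024 ]
5.7167 [0.6866 0.208  0.13  ] (323.224853515625, 111.9744644165039) (96.39871978759766, 100.2541732788086) [0.6164 0.2137 0.024 ]
5.7667 [0.6866 0.2084 0.13  ] (322.6423645019531, 111.99263000488281) (96.38229370117188, 100.22892761230469) [0.6164 0.2136 0.024 ]
5.8167 [0.6866 0.2089 0.1301] (322.08251953125, 112.1127700805664) (96.29920196533203, 100.21179962158203) [0.6164 0.2137 0.024 ]
```

Emit:
jog_arm([
  {"x":0.1,"y":0.025,"z":0.05,"wx":0,"wy":0,"wz":0},
  {"x":0.2,"y":0.025,"z":0.12,"wx":0,"wy":0,"wz":0},
  {"x":0.3,"y":0.025,"z":0.2,"wx":0,"wy":0,"wz":0},
  {"x":0.34,"y":0.025,"z":0.25,"wx":0,"wy":0,"wz":0},
  {"x":0.355,"y":0.025,"z":0.275,"wx":0,"wy":0,"wz":0},
  {"x":0.355,"y":0.025,"z":0.275,"wx":0,"wy":0,"wz":0},
  {"x":0.355,"y":0.025,"z":0.275,"wx":0,"wy":0,"wz":0},
  {"x":0.355,"y":0.025,"z":0.275,"wx":0,"wy":0,"wz":0},
  {"x":0.355,"y":0.025,"z":0.275,"wx":0,"wy":0,"wz":0},
  {"x":0.355,"y":0.025,"z":0.275,"wx":0,"wy":0,"wz":0},
])

```text
t: 6.7
eef_pos: [0.6168, 0.2142, 0.0755]
tool_rot: [0.003, -0.0, 1.0, -0.001]
contact_force: [0.3, -0.4, -1.1]
gripper_width: 0.687
```

```bash
python3 - <<'E'
from h import *
np.set_printoptions(precision=4,suppress=True)
go(np.array([.6155,.2137,.048]),rot([0,0,-1],[0,1,0]));print(tool()[0])
E
```

```text
shift [ 0.007 -0.002  0.137] turn [-0.0008  0.0017  0.0002]
shift [ 0.007 -0.002  0.137] turn [-0.0027 -0.0012 -0.9998]
[0.6168 0.2142 0.0755]
```

Emit:
jog_arm([
  {"x":0.005,"y":-0.002,"z":0.03,"wx":0,"wy":0.0017,"wz":0},
  {"x":0.005,"y":-0.002,"z":0.06,"wx":0,"wy":0.0017,"wz":0},
  {"x":0.005,"y":-0.002,"z":0.09,"wx":0,"wy":0.0017,"wz":0},
  {"x":0.005,"y":-0.002,"z":0.11,"wx":0,"wy":0.0017,"wz":0},
  {"x":0.005,"y":-0.002,"z":0.125,"wx":0,"wy":0.0017,"wz":0},
  {"x":0.005,"y":-0.002,"z":0.137,"wx":0,"wy":0.0017,"wz":0},
  {"x":0.005,"y":-0.002,"z":0.14,"wx":0,"wy":0.0017,"wz":0},
  {"x":0.005,"y":-0.002,"z":0.14,"wx":0,"wy":0.0017,"wz":0},
  {"x":0.005,"y":-0.002,"z":0.14,"wx":0,"wy":0.0017,"wz":0},
  {"x":0.005,"y":-0.002,"z":0.14,"wx":0,"wy":0.0017,"wz":0},
])

```text
t: 7.53
eef_pos: [0.6165, 0.2151, 0.0482]
tool_rot: [0.001, -0.001, 1.0, -0.0]
contact_force: [-0.0, 3.7, 5.4]
gripper_width: 0.684
```

Emit:
jog_arm([
  {"x":0,"y":0,"z":0,"wx":0,"wy":0,"wz":0},
  {"x":0,"y":0,"z":0,"wx":0,"wy":0,"wz":0},
  {"x":0,"y":0,"z":0,"wx":0,"wy":0,"wz":0},
  {"x":0,"y":0,"z":0,"wx":0,"wy":0,"wz":0},
  {"x":0,"y":0,"z":0,"wx":0,"wy":0,"wz":0},
  {"x":0,"y":0,"z":0,"wx":0,"wy":0,"wz":0},
  {"x":0,"y":0,"z":0,"wx":0,"wy":0,"wz":0},
], hand=1)

```text
t: 8.12
eef_pos: [0.6164, 0.2148, 0.0481]
tool_rot: [0.001, -0.001, 1.0, -0.0]
contact_force: [0.4, -0.3, -0.4]
gripper_width: 1.002
```

Emit:
jog_arm([
  {"x":0,"y":0,"z":-0.1,"wx":0,"wy":0,"wz":0},
  {"x":0,"y":0,"z":-0.25,"wx":0,"wy":0,"wz":0},
  {"x":0,"y":0,"z":-0.45,"wx":0,"wy":0,"wz":0},
  {"x":0,"y":0,"z":-0.65,"wx":0,"wy":0,"wz":0},
  {"x":0,"y":0,"z":-0.8,"wx":0,"wy":0,"wz":0},
  {"x":0,"y":0,"z":-0.9,"wx":0,"wy":0,"wz":0},
  {"x":0,"y":0,"z":-0.9,"wx":0,"wy":0,"wz":0},
  {"x":0,"y":0,"z":-0.9,"wx":0,"wy":0,"wz":0},
  {"x":0,"y":0,"z":-0.9,"wx":0,"wy":0,"wz":0},
])

```text
t: 8.87
eef_pos: [0.6155, 0.2148, 0.227]
tool_rot: [-0.0, -0.001, 1.0, -0.001]
contact_force: [0.0, -0.1, 0.0]
gripper_width: 1.0
```

```bash
python3 - <<'E'
from h import *
np.set_printoptions(precision=4,suppress=True)
k=cams.get_calibration('wrist');print(tool()[0])
im=cams.read_camera('wrist');cv2.imwrite('pics/w4.png',im[:,:,::-1])
for t,z in [('cup_in',.046),('cup_center',.043)]:
    for d in finder.place_of('wrist',t):print(t,d['location'],d['confidence'],at_z('w',d['location'],z,k))
import json;json.dump({a:(v.tolist() if hasattr(v,'tolist') else v) for a,v in k.items()},open('k4.json','w'))
E
```

```text
[0.6155 0.2148 0.227 ]
cup_in [308.2, 177.5] 0.96 [0.6206 0.206  0.046 ]
cup_center [313.1, 176.0] 0.57 [0.6196 0.2116 0.043 ]
cup_center [497.2, 122.4] 0.27 [0.5597 0.4103 0.043 ]
```

View pics/w4.png

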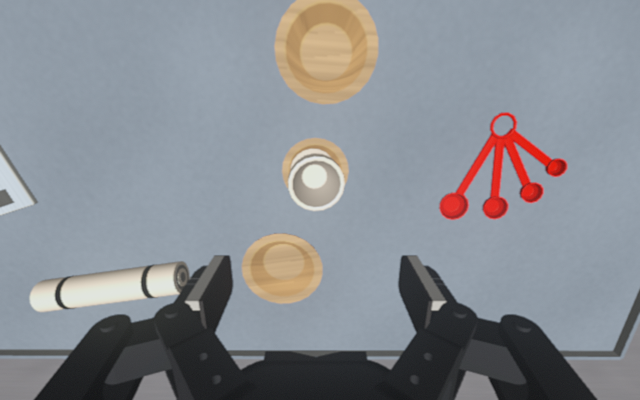

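The cup stands upright and centred in the small stand, with its rim at about (316,182), directly under the release point. Now to the pot.

```bash
python3 - <<'E'
from h import *
np.set_printoptions(precision=4,suppress=True)
a=np.array([-np.sin(np.radians(35))*np.cos(np.radians(17.8)),-np.sin(np.radians(35))*np.sin(np.radians(17.8)),np.cos(np.radians(35))])
y=np.array([-a[1]*-1*-1,0,0]);y=np.cross([0,0,1],[-a[0],-a[1],0]);y/=np.linalg.norm(y)
Rn=rot(-a,y);P=np.array([.62,-.213,.076])+.022*a+.13*a;print(P,Rn.as_matrix())
import json;k=json.load(open('k4.json'));print('cup rim',at_z('w',(316,182),.078,k))
go(P,Rn)
TC=np.load('TC.npy');T2=np.eye(4);T2[:3,:3]=Rn.as_matrix();T2[:3,3]=P;k['extrinsics']=TC@np.linalg.inv(T2)
print(proj('w',np.array([.62,-.213,.076])+.056*a,k))
E
```

```text
[ 0.537  -0.2397  0.2005] [[-0.7799 -0.3057  0.5461]
 [-0.2504  0.9521  0.1753]
 [-0.5736 -0.     -0.8192]]
cup rim [0.6165 0.2149 0.078 ]
shift [ 0.394 -2.271  0.134] turn [-0.0307 -0.1934 -0.0952]
shift [ 0.394 -2.271  0.134] turn [-0.2729  0.0433  0.8631]
[315.3775 197.966 ]
```

Emit:
jog_arm([
  {"x":0.03,"y":-0.2,"z":0,"wx":0,"wy":0,"wz":0},
  {"x":0.06,"y":-0.4,"z":0,"wx":0,"wy":0,"wz":0},
  {"x":0.09,"y":-0.6,"z":0,"wx":0,"wy":0,"wz":0},
  {"x":0.12,"y":-0.8,"z":0,"wx":0,"wy":0,"wz":0},
  {"x":0.15,"y":-1.0,"z":0,"wx":0,"wy":0,"wz":0},
  {"x":0.15,"y":-1.0,"z":0,"wx":0,"wy":0,"wz":0},
])

```text
t: 9.52
eef_pos: [0.5836, 0.0036, 0.2261]
tool_rot: [-0.002, 0.006, 1.0, -0.004]
contact_force: [-0.4, -1.1, -0.6]
gripper_width: 0.999
```

```bash
python3 - <<'E'
from h import *
np.set_printoptions(precision=4,suppress=True)
a=-np.array([.5461,.1753,-.8192]);y=[-.3057,.9521,0]
go(np.array([.537,-.240,.200]),rot(-a,y));print(tool()[0],monitor.get_obs()['q'])
E
```

```text
shift [ 0.218 -1.219  0.141] turn [-0.0334 -0.1942 -0.0987]
shift [ 0.218 -1.219  0.141] turn [-0.2732  0.047   0.8593]
[0.5836 0.0036 0.2261] [-0.2923  0.3364  0.2217  1.7954 -0.0767  1.023   1.517 ]
```

Emit:
jog_arm([
  {"x":0.04,"y":-0.17,"z":0,"wx":-0.005,"wy":-0.03,"wz":-0.015},
  {"x":0.08,"y":-0.34,"z":0,"wx":-0.01,"wy":-0.06,"wz":-0.03},
  {"x":0.12,"y":-0.5,"z":0,"wx":-0.015,"wy":-0.09,"wz":-0.045},
  {"x":0.16,"y":-0.66,"z":0,"wx":-0.02,"wy":-0.12,"wz":-0.06},
  {"x":0.2,"y":-0.82,"z":0,"wx":-0.025,"wy":-0.15,"wz":-0.075},
  {"x":0.22,"y":-0.92,"z":0,"wx":-0.03,"wy":-0.18,"wz":-0.09},
  {"x":0.22,"y":-1.0,"z":0,"wx":-0.033,"wy":-0.194,"wz":-0.099},
  {"x":0.22,"y":-1.0,"z":0,"wx":-0.033,"wy":-0.194,"wz":-0.099},
  {"x":0.22,"y":-1.0,"z":0,"wx":-0.033,"wy":-0.194,"wz":-0.099},
  {"x":0.22,"y":-1.0,"z":0,"wx":-0.033,"wy":-0.194,"wz":-0.099},
  {"x":0.22,"y":-1.0,"z":0,"wx":-0.033,"wy":-0.194,"wz":-0.099},
])

```text
t: 10.43
eef_pos: [0.537, -0.1932, 0.225]
tool_rot: [0.29, -0.146, 0.945, 0.048]
contact_force: [1.0, -0.3, -1.1]
gripper_width: 1.0
```

```bash
python3 - <<'E'
from h import *
np.set_printoptions(precision=4,suppress=True)
a=-np.array([.5461,.1753,-.8192]);y=[-.3057,.9521,0]
go(np.array([.537,-.240,.200]),rot(-a,y));print(tool()[0],monitor.get_obs()['q'])
E
```

```text
shift [ 0.128 -0.224  0.062] turn [ 0.0009 -0.0044 -0.0015]
shift [ 0.128 -0.224  0.062] turn [-0.0069 -0.0014  0.9985]
[ 0.537  -0.1932  0.225 ] [ 0.8116  0.1975 -0.3861  2.1352 -0.7478  0.4904  2.9371]
```

q7 stands at 2.94, against its 2.96 limit. The cap is round, so I turn the tool about its own axis (+wz) to bring q7 back.

Emit:
jog_arm([
  {"x":0,"y":0,"z":0,"wx":0,"wy":0,"wz":0.03},
  {"x":0,"y":0,"z":0,"wx":0,"wy":0,"wz":0.06},
])

```text
t: 10.6
eef_pos: [0.5351, -0.196, 0.2237]
tool_rot: [0.284, -0.051, 0.955, 0.075]
contact_force: [0.1, 0.8, -0.6]
gripper_width: 0.997
```

```bash
python3 - <<'E'
from h import *
np.set_printoptions(precision=4,suppress=True)
a=-np.array([.5461,.1753,-.8192]);y=[-.3057,.9521,0]
go(np.array([.537,-.240,.200]),rot(-a,y)*R.from_euler('z',75,degrees=True));print(tool()[0],monitor.get_obs()['q'])
E
```

```text
shift [ 0.069 -0.231  0.065] turn [-0.003  -0.0039  0.3518]
shift [ 0.069 -0.231  0.065] turn [ 0.0045 -0.0034 -0.6482]
[ 0.5351 -0.196   0.2237] [ 0.7883  0.1958 -0.3531  2.1384 -0.7635  0.4944  2.7579]
```

Confirmed, +wz lowers q7. Now the rest of the turn.

Emit:
jog_arm([
  {"x":0.02,"y":-0.05,"z":0,"wx":0,"wy":0,"wz":0.035},
  {"x":0.04,"y":-0.1,"z":0.02,"wx":0,"wy":0,"wz":0.07},
  {"x":0.06,"y":-0.15,"z":0.04,"wx":0,"wy":0,"wz":0.105},
  {"x":0.07,"y":-0.2,"z":0.06,"wx":0,"wy":-0.003,"wz":0.14},
  {"x":0.07,"y":-0.23,"z":0.065,"wx":0,"wy":-0.003,"wz":0.175},
  {"x":0.07,"y":-0.23,"z":0.065,"wx":0,"wy":-0.003,"wz":0.21},
  {"x":0.07,"y":-0.23,"z":0.065,"wx":-0.003,"wy":-0.004,"wz":0.245},
  {"x":0.07,"y":-0.23,"z":0.065,"wx":-0.003,"wy":-0.004,"wz":0.28},
  {"x":0.07,"y":-0.23,"z":0.065,"wx":-0.003,"wy":-0.004,"wz":0.315},
  {"x":0.07,"y":-0.23,"z":0.065,"wx":-0.003,"wy":-0.004,"wz":0.352},
  {"x":0.07,"y":-0.23,"z":0.065,"wx":-0.003,"wy":-0.004,"wz":0.352},
  {"x":0.07,"y":-0.23,"z":0.065,"wx":-0.003,"wy":-0.004,"wz":0.352},
])

```text
t: 11.6
eef_pos: [0.5367, -0.2393, 0.1992]
tool_rot: [0.207, 0.455, 0.838, 0.218]
contact_force: [-0.2, -0.1, 0.3]
gripper_width: 0.998
```

Emit:
jog_arm([
  {"x":0,"y":0,"z":0,"wx":0,"wy":0,"wz":0},
  {"x":0,"y":0,"z":0,"wx":0,"wy":0,"wz":0},
  {"x":0,"y":0,"z":0,"wx":0,"wy":0,"wz":0},
])

```text
t: 11.85
eef_pos: [0.5366, -0.2393, 0.199]
tool_rot: [0.207, 0.455, 0.838, 0.217]
contact_force: [-0.0, 0.4, -0.5]
gripper_width: 1.002
```

```bash
python3 - <<'E'
from h import *
np.set_printoptions(precision=4,suppress=True)
k=cams.get_calibration('wrist');p,Rt=tool()
im=cams.read_camera('wrist');cv2.imwrite('pics/w5.png',im[:,:,::-1])
print(p,Rt.as_matrix(),monitor.get_obs()['q'])
for t in ['pot_center','holder']:
    for d in finder.place_of('wrist',t)[:2]:print(t,d['location'],d['confidence'])
import json;json.dump({a:(v.tolist() if hasattr(v,'tolist') else v) for a,v in k.items()},open('k5.json','w'))
a=-np.array([.5461,.1753,-.8192]);pc=np.array([.62,-.213,.076])
for s in (.056,.026,0,-.005):print(s,proj('w',pc+s*a,k))
E
```

```text
[ 0.5366 -0.2393  0.199 ] [[-0.5004  0.6727  0.545 ]
 [ 0.8528  0.4916  0.1762]
 [-0.1494  0.553  -0.8197]] [ 0.6931  0.2623 -0.1553  2.1208 -0.9182  0.5264  1.8851]
pot_center [314.5, 183.3] 0.56
holder [281.1, 162.0] 0.81
0.056 [316.3795 199.4699]
0.026 [316.2594 188.8898]
0 [316.1734 181.3138]
-0.005 [316.1584 179.9949]
```

View pics/w5.png

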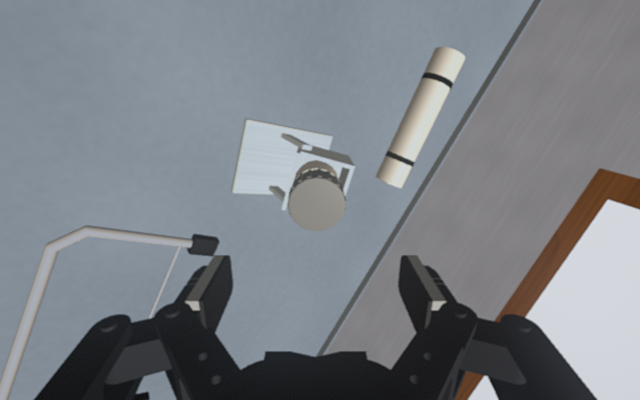

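The cap disc is centred at about (316,202), predicted at (316,199), so the lateral aim is within about 2 mm. The jaws are clear of the holder and the leveller, so I descend along the axis and grip.

Emit:
jog_arm([
  {"x":-0.005,"y":0,"z":0.12,"wx":0,"wy":0,"wz":0},
  {"x":-0.005,"y":0,"z":0.24,"wx":0,"wy":0,"wz":0},
  {"x":-0.005,"y":0,"z":0.34,"wx":0,"wy":0,"wz":0},
  {"x":-0.005,"y":0,"z":0.42,"wx":0,"wy":0,"wz":0},
  {"x":-0.005,"y":0,"z":0.5,"wx":0,"wy":0,"wz":0},
  {"x":-0.005,"y":0,"z":0.57,"wx":0,"wy":0,"wz":0},
  {"x":-0.005,"y":0,"z":0.62,"wx":0,"wy":0,"wz":0},
  {"x":-0.005,"y":0,"z":0.645,"wx":0,"wy":0,"wz":0},
  {"x":-0.005,"y":0,"z":0.645,"wx":0,"wy":0,"wz":0},
  {"x":-0.005,"y":0,"z":0.645,"wx":0,"wy":0,"wz":0},
  {"x":-0.005,"y":0,"z":0.645,"wx":0,"wy":0,"wz":0},
])

```text
t: 12.92
eef_pos: [0.6074, -0.2181, 0.0942]
tool_rot: [0.208, 0.455, 0.838, 0.217]
contact_force: [0.1, -0.1, 0.4]
gripper_width: 0.998
```

```bash
python3 - <<'E'
from h import *
np.set_printoptions(precision=4,suppress=True)
im=cams.read_camera('wrist');cv2.imwrite('pics/w6.png',im[100:,100:540,::-1]);s=monitor.get_obs();print(s['eef_pos'],s['q'])
im=cams.read_camera('side')[170:290,260:420];cv2.imwrite('pics/w6.png',np.hstack([cv2.resize(cv2.imread('pics/w6.png'),(440,300)),cv2.resize(im[:,:,::-1],(360,300))[:,:,:]]))
E
```

```text
[ 0.6075 -0.2181  0.0943] [ 0.7085  0.514  -0.3207  2.0739 -1.1377  0.2832  2.1007]
```

View pics/w6.png

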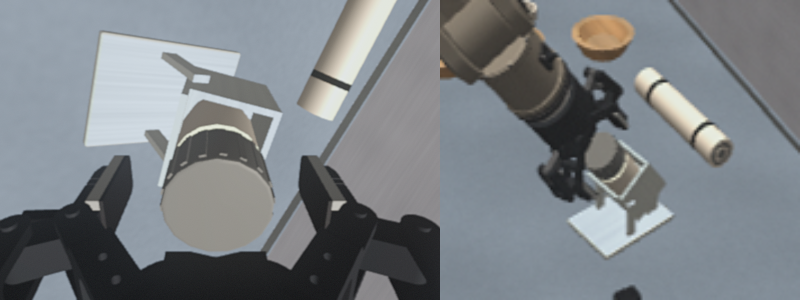

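Jaws are centred either side of the cap. Closing, then pulling along the axis.

Emit:
jog_arm([
  {"x":0,"y":0,"z":0,"wx":0,"wy":0,"wz":0},
  {"x":0,"y":0,"z":0,"wx":0,"wy":0,"wz":0},
  {"x":0,"y":0,"z":0,"wx":0,"wy":0,"wz":0},
  {"x":0,"y":0,"z":0,"wx":0,"wy":0,"wz":0},
  {"x":0,"y":0,"z":0,"wx":0,"wy":0,"wz":0},
  {"x":0,"y":0,"z":0,"wx":0,"wy":0,"wz":0},
  {"x":0,"y":0,"z":0,"wx":0,"wy":0,"wz":0},
  {"x":0,"y":0,"z":0,"wx":0,"wy":0,"wz":0},
  {"x":0,"y":0,"z":0,"wx":0,"wy":0,"wz":0},
  {"x":0,"y":0,"z":0,"wx":0,"wy":0,"wz":0},
], hand=-1, grip_force=40)

```text
t: 13.85
eef_pos: [0.6077, -0.2183, 0.095]
tool_rot: [0.208, 0.455, 0.838, 0.217]
contact_force: [-3.7, -0.2, 6.2]
gripper_width: 0.566
```

Emit:
jog_arm([
  {"x":0,"y":0,"z":-0.04,"wx":0,"wy":0,"wz":0},
  {"x":0,"y":0,"z":-0.08,"wx":0,"wy":0,"wz":0},
  {"x":0,"y":0,"z":-0.13,"wx":0,"wy":0,"wz":0},
  {"x":0,"y":0,"z":-0.18,"wx":0,"wy":0,"wz":0},
  {"x":0,"y":0,"z":-0.23,"wx":0,"wy":0,"wz":0},
  {"x":0,"y":0,"z":-0.28,"wx":0,"wy":0,"wz":0},
  {"x":0,"y":0,"z":-0.33,"wx":0,"wy":0,"wz":0},
  {"x":0,"y":0,"z":-0.38,"wx":0,"wy":0,"wz":0},
  {"x":0,"y":0,"z":-0.42,"wx":0,"wy":0,"wz":0},
  {"x":0,"y":0,"z":-0.44,"wx":0,"wy":0,"wz":0},
  {"x":0,"y":0,"z":-0.44,"wx":0,"wy":0,"wz":0},
  {"x":0,"y":0,"z":-0.44,"wx":0,"wy":0,"wz":0},
])

```text
t: 14.85
eef_pos: [0.5596, -0.2336, 0.1672]
tool_rot: [0.208, 0.455, 0.838, 0.217]
contact_force: [-0.2, -0.9, -0.7]
gripper_width: 0.564
```

```bash
python3 - <<'E'
from h import *
np.set_printoptions(precision=4,suppress=True)
im=cams.read_camera('wrist');cv2.imwrite('pics/w7.png',im[100:,100:540,::-1]);s=monitor.get_obs();print(s['eef_pos'],s['q'])
im=cams.read_camera('side')[130:270,240:400];cv2.imwrite('pics/w7.png',np.hstack([cv2.resize(cv2.imread('pics/w7.png'),(440,300)),cv2.resize(im[:,:,::-1],(343,300))]))
E
```

```text
[ 0.5596 -0.2334  0.1668] [ 0.6836  0.3369 -0.191   2.1133 -0.9903  0.4512  1.9495]
```

View pics/w7.png

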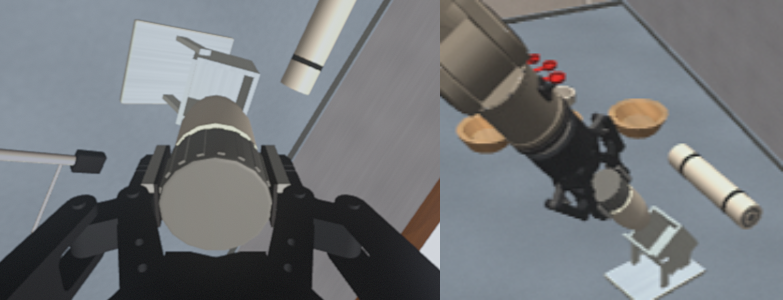

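The pot is clear of the pocket and firmly held, with its cap at about (216,203) in the crop. The cap's size puts the base about 82 mm beyond the TCP. Next: lift and turn upright.

```bash
python3 - <<'E'
from h import *
np.set_printoptions(precision=4,suppress=True)
p,Rt=tool();m=Rt.as_matrix();z=m[:,2]
r=R.align_vectors([[0,0,-1]],[z])[0];Rn=r*Rt;print(Rn.as_matrix())
go(np.array([.56,-.22,.245]),Rn);print('lift only',Rt.inv().apply([0,0,.05])/.2)
E
```

```text
[[-0.5446  0.8387  0.    ]
 [ 0.8387  0.5446 -0.    ]
 [-0.      0.     -1.    ]]
shift [-0.003  0.251 -0.308] turn [ 0.1877  0.051  -0.    ]
shift [-0.003  0.251 -0.308] turn [ 0.0789 -0.2903  0.9537]
lift only [-0.0376  0.1384 -0.2048]
```

Emit:
jog_arm([
  {"x":-0.01,"y":0.05,"z":-0.07,"wx":0,"wy":0,"wz":0},
  {"x":-0.025,"y":0.1,"z":-0.15,"wx":0,"wy":0,"wz":0},
  {"x":-0.03,"y":0.15,"z":-0.22,"wx":0.02,"wy":0.005,"wz":0},
  {"x":-0.02,"y":0.2,"z":-0.27,"wx":0.05,"wy":0.013,"wz":0},
  {"x":-0.01,"y":0.23,"z":-0.3,"wx":0.08,"wy":0.021,"wz":0},
  {"x":-0.003,"y":0.25,"z":-0.308,"wx":0.11,"wy":0.03,"wz":0},
  {"x":-0.003,"y":0.25,"z":-0.308,"wx":0.14,"wy":0.038,"wz":0},
  {"x":-0.003,"y":0.25,"z":-0.308,"wx":0.17,"wy":0.046,"wz":0},
  {"x":-0.003,"y":0.25,"z":-0.308,"wx":0.1877,"wy":0.051,"wz":0},
  {"x":-0.003,"y":0.25,"z":-0.308,"wx":0.1877,"wy":0.051,"wz":0},
  {"x":-0.003,"y":0.25,"z":-0.308,"wx":0.1877,"wy":0.051,"wz":0},
])

```text
t: 15.87
eef_pos: [0.5605, -0.2189, 0.2437]
tool_rot: [-0.0, 0.476, 0.879, 0.001]
contact_force: [-0.5, -1.1, -1.2]
gripper_width: 0.563
```

```bash
python3 - <<'E'
from h import *
np.set_printoptions(precision=4,suppress=True)
p,Rt=tool();print(monitor.get_obs()['q'],Rt.as_matrix()[:,2])
yy=Rt.as_matrix()[:,1];yy[2]=0
go(np.array([.54,.2149,.245]),rot([0,0,-1],yy))
E
```

```text
[ 0.1695  0.3455  0.1281  1.7308 -0.0507  1.069   0.8925] [-0.0002  0.0013 -1.    ]
shift [ 1.873  1.099 -0.004] turn [ 0.0002 -0.0004  0.    ]
shift [ 1.873  1.099 -0.004] turn [ 0.0006  0.0003 -1.    ]
```

Emit:
jog_arm([
  {"x":0.06,"y":0.07,"z":0,"wx":0,"wy":0,"wz":0},
  {"x":0.16,"y":0.19,"z":0,"wx":0,"wy":0,"wz":0},
  {"x":0.26,"y":0.32,"z":0,"wx":0,"wy":0,"wz":0},
  {"x":0.36,"y":0.44,"z":0,"wx":0,"wy":0,"wz":0},
  {"x":0.46,"y":0.56,"z":0,"wx":0,"wy":0,"wz":0},
  {"x":0.58,"y":0.71,"z":0,"wx":0,"wy":0,"wz":0},
])

```text
t: 16.37
eef_pos: [0.6148, -0.046, 0.2437]
tool_rot: [-0.0, 0.478, 0.878, 0.001]
contact_force: [0.6, -1.1, -0.8]
gripper_width: 0.564
```

Emit:
jog_arm([
  {"x":0.1,"y":0.12,"z":0,"wx":0,"wy":0,"wz":0},
  {"x":0.2,"y":0.24,"z":0,"wx":0,"wy":0,"wz":0},
  {"x":0.3,"y":0.37,"z":0,"wx":0,"wy":0,"wz":0},
  {"x":0.4,"y":0.49,"z":0,"wx":0,"wy":0,"wz":0},
  {"x":0.5,"y":0.61,"z":0,"wx":0,"wy":0,"wz":0},
  {"x":0.56,"y":0.69,"z":0,"wx":0,"wy":0,"wz":0},
  {"x":0.6,"y":0.73,"z":0,"wx":0,"wy":0,"wz":0},
  {"x":0.6,"y":0.73,"z":0,"wx":0,"wy":0,"wz":0},
  {"x":0.6,"y":0.73,"z":0,"wx":0,"wy":0,"wz":0},
  {"x":0.6,"y":0.73,"z":0,"wx":0,"wy":0,"wz":0},
  {"x":0.6,"y":0.73,"z":0,"wx":0,"wy":0,"wz":0},
])

```text
t: 17.28
eef_pos: [0.6723, 0.131, 0.2441]
tool_rot: [0.0, 0.48, 0.877, 0.0]
contact_force: [-0.5, -0.3, -0.8]
gripper_width: 0.565
```

```bash
python3 - <<'E'
from h import *
import json
np.set_printoptions(precision=4,suppress=True)
k=cams.get_calibration('wrist');p,Rt=tool();im=cams.read_camera('wrist');cv2.imwrite('pics/w8.png',im[:,:,::-1])
print(p,Rt.as_matrix(),monitor.get_obs()['q'])
json.dump({a:(v.tolist() if hasattr(v,'tolist') else v) for a,v in k.items()},open('k8.json','w'))
for t,z in [('cup_in',.046),('cup_center',.043)]:
    for d in finder.place_of('wrist',t)[:2]:print(t,d['location'],d['confidence'],at_z('w',d['location'],z,k))
print('exp rim px',proj('w',np.array([.6165,.2149,.078]),k),'cap top exp',proj('w',p+[0,0,.030],k),'base exp',proj('w',p-[0,0,.082],k))
E
```

```text
[0.6723 0.131  0.2441] [[-0.5394  0.8421  0.0002]
 [ 0.8421  0.5394  0.0002]
 [ 0.0001  0.0003 -1.    ]] [-0.2986  0.4835  0.0213  1.5149 -0.0114  1.1428  0.2952]
cup_in [310.2, 79.4] 0.67 [0.6146 0.212  0.046 ]
cup_center [313.5, 84.2] 0.69 [0.6201 0.2099 0.043 ]
exp rim px [312.9537  76.2231] cap top exp [314.7791 290.218 ] base exp [314.8269 203.7064]
```

View pics/w8.png

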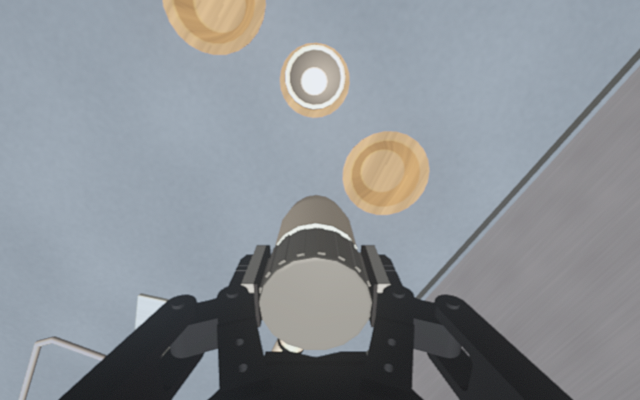

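Cup rim is at about (315.5,75.5), cap disc at about (315.5,304.5) and 111 px wide, and the pot's lower tip at about row 196. Next I work out the pot's offset and tilt in the grip.

```bash
python3 - <<'E'
from h import *
import json
np.set_printoptions(precision=4,suppress=True)
k=json.load(open('k8.json'));print('cup',at_z('w',(315.5,75.5),.078,k))
im=cv2.imread('pics/w8.png');print('col316 rows188-204',[im[r,316].tolist() for r in range(190,203,2)], 'cap edge',[im[r,316].mean().round() for r in range(250,264,2)],[im[r,316].mean().round() for r in range(344,358,2)])
TC=np.load('TC.npy')
def row(p,kk=k):
    q=TC[:3,:3]@p+TC[:3,3];return kk['fy']*q[1]/q[2]+kk['cy']
prof=[(0,.0105),(.008,.016),(.016,.0195),(.024,.0215),(.032,.0225),(.042,.024),(.078,.024),(.082,.0245),(.112,.0245)]
for x0,zt in [(-.0036,-.0351),(-.002,-.033),(0,-.030)]:
  for tl in (-4,-2,0,2,4):
    a=np.radians(tl);ax=np.array([np.sin(a),0,np.cos(a)]);n=np.array([np.cos(a),0,-np.sin(a)])
    c=np.array([x0,0,zt]);B=c+.112*ax
    print(x0,tl,'tip',min(row(B-s*ax+r*n) for s,r in prof),'cap',row(c+.0245*n),row(c-.0245*n))
E
```

```text
cup [0.6182 0.2168 0.078 ]
col316 rows188-204 [[177, 165, 155], [177, 167, 155], [162, 154, 147], [104, 113, 120], [109, 118, 124], [114, 125, 131], [116, 125, 132]] cap edge [np.float64(79.0), np.float64(82.0), np.float64(81.0), np.float64(88.0), np.float64(176.0), np.float64(176.0), np.float64(168.0)] [np.float64(159.0), np.float64(160.0), np.float64(158.0), np.float64(164.0), np.float64(166.0), np.float64(169.0), np.float64(129.0)]
-0.0036 -4 tip 201.55979870972055 cap 253.60656843944213 350.31834526093996
-0.0036 -2 tip 197.4701246498175 cap 254.55921289597796 348.8862174441934
-0.0036 0 tip 193.3967686036086 cap 255.58931728939618 347.4199795600181
-0.0036 2 tip 189.33917271261126 cap 256.69693765629626 345.9217070436425
-0.0036 4 tip 185.296869313429 cap 257.88198041346334 344.3934313958889
-0.002 -4 tip 198.5714796894625 cap 247.75959986887892 343.9904021024021
-0.002 -2 tip 194.48745175002898 cap 248.66229321605547 342.6109172683842
-0.002 0 tip 190.418267272682 cap 249.64128781856488 341.1966651427982
-0.002 2 tip 186.36337202699622 cap 250.69667554346816 339.7496771527182
-0.002 4 tip 182.32229882002974 cap 251.8284030170411 338.27194393294
0 -4 tip 194.7308186839254 cap 240.23283040929803 335.6541608560568
0 -2 tip 190.65956574851447 cap 241.07093001630705 334.3447440018805
0 0 tip 186.60135789034788 cap 241.98369627000125 332.99977099581076
0 2 tip 182.55565652793027 cap 242.97126289615443 331.62121196127805
0 4 tip 178.52200644101123 cap 244.03362417786118 330.21100046468666
```

Emit:
jog_arm([
  {"x":0.06,"y":0,"z":0,"wx":0,"wy":0,"wz":0},
  {"x":0.14,"y":0,"z":0.05,"wx":0,"wy":0,"wz":0},
  {"x":0.24,"y":0,"z":0.1,"wx":0,"wy":0,"wz":0},
  {"x":0.34,"y":0,"z":0.15,"wx":0,"wy":0,"wz":0},
  {"x":0.44,"y":0,"z":0.2,"wx":0,"wy":0,"wz":0},
  {"x":0.5,"y":0,"z":0.25,"wx":0,"wy":0,"wz":0},
  {"x":0.525,"y":-0.002,"z":0.3,"wx":0,"wy":0,"wz":0},
  {"x":0.525,"y":-0.002,"z":0.34,"wx":0,"wy":0,"wz":0},
  {"x":0.525,"y":-0.002,"z":0.36,"wx":0,"wy":0,"wz":0},
  {"x":0.525,"y":-0.002,"z":0.36,"wx":0,"wy":0,"wz":0},
  {"x":0.525,"y":-0.002,"z":0.36,"wx":0,"wy":0,"wz":0},
  {"x":0.525,"y":-0.002,"z":0.36,"wx":0,"wy":0,"wz":0},
])

```text
t: 18.43
eef_pos: [0.6164, 0.2196, 0.1727]
tool_rot: [0.0, 0.48, 0.877, 0.001]
contact_force: [0.7, 1.1, -0.9]
gripper_width: 0.56
```

```bash
python3 - <<'E'
from h import *
np.set_printoptions(precision=4,suppress=True)
p,Rt=tool();print(p,Rt.as_matrix()[:,2]);go(np.array([.6152,.2192,.122]),rot([0,0,-1],Rt.as_matrix()[:,1]))
im=cams.read_camera('side')[120:230,230:370];t=cams.read_camera('top')[170:260,210:330]
cv2.imwrite('pics/s9.png',np.hstack([cv2.resize(im,(420,330)),cv2.resize(t,(380,330))])[:,:,::-1])
E
```

```text
[0.6164 0.2196 0.1727] [ 0.0015  0.0009 -1.    ]
shift [ 0.001 -0.006  0.254] turn [ 0.0006  0.     -0.    ]
shift [ 0.001 -0.006  0.254] turn [ 0.     -0.0009  1.    ]
```

View pics/s9.png

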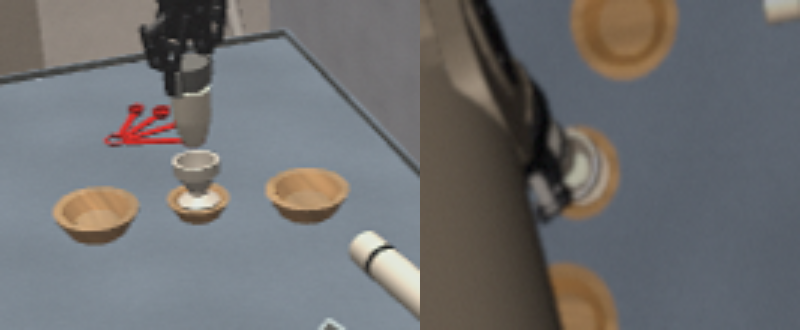

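The pot hangs upright directly over the cup. Lowering.

Emit:
jog_arm([
  {"x":0.001,"y":-0.005,"z":0.03,"wx":0,"wy":0,"wz":0},
  {"x":0.001,"y":-0.005,"z":0.06,"wx":0,"wy":0,"wz":0},
  {"x":0.001,"y":-0.005,"z":0.09,"wx":0,"wy":0,"wz":0},
  {"x":0.001,"y":-0.005,"z":0.12,"wx":0,"wy":0,"wz":0},
  {"x":0.001,"y":-0.005,"z":0.145,"wx":0,"wy":0,"wz":0},
  {"x":0.001,"y":-0.005,"z":0.17,"wx":0,"wy":0,"wz":0},
  {"x":0.001,"y":-0.005,"z":0.19,"wx":0,"wy":0,"wz":0},
  {"x":0.001,"y":-0.005,"z":0.2,"wx":0,"wy":0,"wz":0},
  {"x":0.001,"y":-0.005,"z":0.205,"wx":0,"wy":0,"wz":0},
  {"x":0.001,"y":-0.005,"z":0.21,"wx":0,"wy":0,"wz":0},
])

```text
t: 19.37
eef_pos: [0.6153, 0.2199, 0.1308]
tool_rot: [0.0, 0.48, 0.877, 0.001]
contact_force: [0.3, -0.9, -1.8]
gripper_width: 0.561
```

Emit:
jog_arm([
  {"x":0,"y":0,"z":0.005,"wx":0,"wy":0,"wz":0},
  {"x":0,"y":0,"z":0.01,"wx":0,"wy":0,"wz":0},
  {"x":0,"y":0,"z":0.015,"wx":0,"wy":0,"wz":0},
  {"x":0,"y":0,"z":0.02,"wx":0,"wy":0,"wz":0},
  {"x":0,"y":0,"z":0.025,"wx":0,"wy":0,"wz":0},
  {"x":0,"y":0,"z":0.025,"wx":0,"wy":0,"wz":0},
])

```text
t: 19.87
eef_pos: [0.6153, 0.2197, 0.1257]
tool_rot: [0.0, 0.48, 0.877, 0.001]
contact_force: [0.7, -0.4, -2.3]
gripper_width: 0.566
```

No contact yet; continuing in small steps.

Emit:
jog_arm([
  {"x":0,"y":0,"z":0.005,"wx":0,"wy":0,"wz":0},
  {"x":0,"y":0,"z":0.01,"wx":0,"wy":0,"wz":0},
  {"x":0,"y":0,"z":0.015,"wx":0,"wy":0,"wz":0},
  {"x":0,"y":0,"z":0.015,"wx":0,"wy":0,"wz":0},
  {"x":0,"y":0,"z":0.015,"wx":0,"wy":0,"wz":0},
])

```text
t: 20.28
eef_pos: [0.6152, 0.2197, 0.1225]
tool_rot: [0.0, 0.48, 0.877, 0.001]
contact_force: [-0.5, 0.4, -1.5]
gripper_width: 0.565
```

Emit:
jog_arm([
  {"x":0,"y":0,"z":0.004,"wx":0,"wy":0,"wz":0},
  {"x":0,"y":0,"z":0.008,"wx":0,"wy":0,"wz":0},
  {"x":0,"y":0,"z":0.008,"wx":0,"wy":0,"wz":0},
  {"x":0,"y":0,"z":0.008,"wx":0,"wy":0,"wz":0},
])

```text
t: 20.62
eef_pos: [0.6152, 0.2196, 0.1209]
tool_rot: [0.0, 0.48, 0.877, 0.001]
contact_force: [-0.2, -0.0, -2.5]
gripper_width: 0.562
```

Emit:
jog_arm([
  {"x":0,"y":0,"z":0.005,"wx":0,"wy":0,"wz":0},
  {"x":0,"y":0,"z":0.01,"wx":0,"wy":0,"wz":0},
  {"x":0,"y":0,"z":0.01,"wx":0,"wy":0,"wz":0},
  {"x":0,"y":0,"z":0.01,"wx":0,"wy":0,"wz":0},
])

```text
t: 20.95
eef_pos: [0.6162, 0.2196, 0.1201]
tool_rot: [0.001, 0.48, 0.877, 0.001]
contact_force: [-0.2, -1.0, 4.0]
gripper_width: 0.559
```

Emit:
jog_arm([
  {"x":0,"y":0,"z":0.005,"wx":0,"wy":0,"wz":0},
  {"x":0,"y":0,"z":0.01,"wx":0,"wy":0,"wz":0},
  {"x":0,"y":0,"z":0.01,"wx":0,"wy":0,"wz":0},
  {"x":0,"y":0,"z":0.01,"wx":0,"wy":0,"wz":0},
])

```text
t: 21.28
eef_pos: [0.6173, 0.2195, 0.1199]
tool_rot: [0.002, 0.48, 0.877, 0.002]
contact_force: [-1.9, -0.7, 9.6]
gripper_width: 0.565
```

Contact at TCP z = 0.120, close to the expected 0.122. Release and retreat straight up.

Emit:
jog_arm([
  {"x":0,"y":0,"z":0,"wx":0,"wy":0,"wz":0},
  {"x":0,"y":0,"z":0,"wx":0,"wy":0,"wz":0},
  {"x":0,"y":0,"z":0,"wx":0,"wy":0,"wz":0},
  {"x":0,"y":0,"z":0,"wx":0,"wy":0,"wz":0},
  {"x":0,"y":0,"z":0,"wx":0,"wy":0,"wz":0},
  {"x":0,"y":0,"z":0,"wx":0,"wy":0,"wz":0},
  {"x":0,"y":0,"z":0,"wx":0,"wy":0,"wz":0},
  {"x":0,"y":0,"z":0,"wx":0,"wy":0,"wz":0},
], hand=1)

```text
t: 21.95
eef_pos: [0.6172, 0.2195, 0.1198]
tool_rot: [0.002, 0.48, 0.877, 0.002]
contact_force: [-0.1, 0.1, 0.9]
gripper_width: 1.0
```

Emit:
jog_arm([
  {"x":0,"y":0,"z":-0.08,"wx":0,"wy":0,"wz":0},
  {"x":0,"y":0,"z":-0.18,"wx":0,"wy":0,"wz":0},
  {"x":0,"y":0,"z":-0.3,"wx":0,"wy":0,"wz":0},
  {"x":0,"y":0,"z":-0.45,"wx":0,"wy":0,"wz":0},
  {"x":0,"y":0,"z":-0.6,"wx":0,"wy":0,"wz":0},
  {"x":-0.15,"y":0,"z":-0.6,"wx":0,"wy":0,"wz":0},
  {"x":-0.3,"y":0,"z":-0.6,"wx":0,"wy":0,"wz":0},
  {"x":-0.4,"y":0,"z":-0.6,"wx":0,"wy":0,"wz":0},
  {"x":-0.4,"y":0,"z":-0.6,"wx":0,"wy":0,"wz":0},
  {"x":-0.4,"y":0,"z":-0.6,"wx":0,"wy":0,"wz":0},
  {"x":-0.4,"y":0,"z":-0.6,"wx":0,"wy":0,"wz":0},
])

```text
t: 22.87
eef_pos: [0.6592, 0.1529, 0.2397]
tool_rot: [0.001, 0.48, 0.877, 0.002]
contact_force: [0.0, 0.4, -0.6]
gripper_width: 1.001
```

```bash
python3 - <<'E'
from h import *
np.set_printoptions(precision=4,suppress=True)
k=cams.get_calibration('wrist');w=cams.read_camera('wrist')
for z in (.084,.158):print('exp px',z,proj('w',np.array([.6175,.216,z]),k))
s=cams.read_camera('side')
for z in (.008,.046,.158):print('side',z,proj('side',np.array([.6175,.216,z])))
cv2.imwrite('pics/f.png',np.hstack([cv2.resize(s[110:220,240:350],(400,400),interpolation=2),cv2.resize(w[:280,180:460],(400,400))])[:,:,::-1])
for c in ('side','wrist'):
  for t in ('pot_center','cup_center'):print(c,t,[(d['location'],d['confidence']) for d in finder.place_of(c,t)][:2])
E
```

```text
exp px 0.084 [312.9152 103.6127]
exp px 0.158 [312.7725 106.5905]
side 0.008 [295.8068 188.2934]
side 0.046 [295.3045 179.8368]
side 0.158 [293.7441 153.5686]
side pot_center [([297.6, 167.1], 0.82)]
side cup_center [([298.0, 181.0], 0.68)]
wrist pot_center []
wrist cup_center []
```

View pics/f.png

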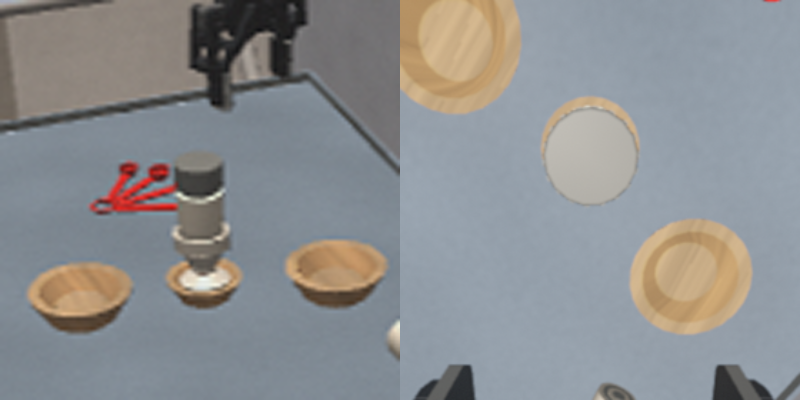

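The pot stands upright in the cup and the cup is in the stand. Measured cap centre: wrist (313,109) against (312.8,106.6) expected; side (295,155) against (293.7,153.6). Both agree to about 3 mm and the cap is not sitting high.

```bash
python3 -c "
from station import bot
print(bot.hand_in())"
```

```text
the job is handed in; nothing more can be done
None
```

The job is done and handed in at about 23 s of the 58 s allowed. The hand-in gives no verdict, so the result below rests on my own checks.

- **Egg cup:** I gripped it by its band and lowered it into the smallest stand. It touched down at the expected height (TCP z = 0.048 m) and I let go of it. The next view showed it upright and centred to about 2 mm.
- **Pot:** I gripped it by the cap, pulled it 88 mm along its axis and turned it upright. I then lowered it into the cup until it made contact at TCP z = 0.120 m (0.122 m expected) and released it. In the last wrist and side views the pot looks upright and does not sit high. Its cap centre is within about 3 mm of where it should be.
- **Disagreements:** Two views of the cup position differed by about 2–3 mm, so I used the mean. The networks found neither the pot nor the cup in the last wrist picture, so I read that one by eye.
- **Bystanders:** The mat, leveller and spoon ring were never approached closely, and I saw no sign of contact. I did not measure their final positions.

My first three move calls were refused for missing keys, so they moved nothing. On the way to the pot, the last joint came close to its limit (2.94 of 2.96 rad). I turned the tool about its own axis before gripping to bring it back.

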